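Load the forming plate into the dough press and lock it

TASK

Pick up the slotted forming plate by its tab, slide it flat into the low slot under the beam of the dough press, and push it fully home against the end stop, past the stiff part of its travel but without ramming it. Then press the black lock pad all the way down so that the plate is locked in, let go, and leave everything else on the table alone.

Things in the scene. Friction and masses are not known exactly. Their poses are not given: they have to be found in the camera images.
- plate: Aluminium forming plate, 0.3 to 0.55 kg, flat on the table: slab 100 (x) x 150 (y) x 8 mm with three cross slots; an 18 mm wide, 8 mm thick neck runs back from its rear edge to an upright tab 18 mm thick (y), 55 mm long (x -149 to -94 mm), 45 mm tall. Origin: centre of the slab's underside; +x from tab to leading edge (x +50 mm), z up.
- plate_tab (a point): Point to grip on the plate's tab: plate frame x -127 mm, y 0, z 34 mm. Grip across the tab's 18 mm thickness (plate y). Fingers may reach down on both sides of it.
- press: White and aluminium bench dough press, fixed. Origin at table level below the middle of the slot's mouth; +x is the way the plate goes in, z up. A flat bed, top 20 mm high, runs from x -50 to 140 mm and y -110 to 110; before x 0 it is an open apron. A beam lies over it, x 0 to 140 mm, underside z 31, top z 85 mm. A crank sticks out at the -y side (to y -180, x 44 to 96, up to z 125 mm).
- press_mouth (a point): Middle of the slot's mouth, on the bed (press frame 0, 0, 20 mm). The slot below the beam is 11 mm high and 155 mm wide. Dark flared guides on the apron, up to z 38 mm, narrow from about 178 mm apart at x -50 mm to 155 mm at the mouth.
- press_pan (a point): Middle of the lower front edge of the feed pan overhanging the mouth (press frame -65, 0, 160 mm). The pan spans x -65 to 150, y -55 to 55, z 160 to 195 mm, on a throat of 36 mm radius at x 60. An upright tool at the tab of the seated plate would strike it: the tool must lean back, away from the press, by about 35 to 45 degrees.
- press_seat (a point): Where the plate's origin lies when fully home: press frame 69, 0, 20 mm; axes as the press's, plate x along press x. Over the last 20 mm or less of travel the plate pushes a stiff sliding wiper bar, hidden in the slot, which resists with about 6 N and does not spring back; then its leading edge meets a solid end stop.
- lock (a joint): Lock travel in m: 0 raised, 0.014 fully down; starts at 0 to 0.002. Slides straight down with about 4 N and stays where left. Its 12 mm pin (press frame x 10, y 62 mm) goes down through the beam behind the plate's rear edge (x -50 mm on the plate), 3 mm to spare when the plate is home; if the plate is short of home the pin lands on it. It must be up while the plate goes in.
- lock_pad (a point): Centre of the top of the lock's round black push pad, 36 mm across, facing up: press frame x 10, y 118 mm, 114 mm above the table when raised, 100 mm when down. On a steel arm beside the feed pan.
- jar: Bystander: amber glass jar, 70 mm across, 110 mm tall, origin under its centre. Leave alone.
- water: Bystander: clear bottle with a blue cap, 64 mm across, 200 mm tall, origin under its centre. Leave alone.
- carton: Bystander: yellow carton 170 x 75 x 95 mm, origin under its centre. Leave alone.
- bowl: Bystander: green bowl 130 mm across, 50 mm tall, origin under its centre. Leave alone.
- brush: Bystander: brush 190 mm long lying on the table. Leave alone.
- spoon: Bystander: spoon 170 mm long lying on the table. Leave alone.
Things that resemble listed ones, but are neither listed nor needed, are in the scene too. What is shaped like the plate but purple is not meant.

How it is judged (in metres and radians):
On the way, in this order (a step that is already met when the one before it is completed fails the run):
1. the plate lies flat with its leading edge at least 10 mm in under the beam, the lock still up (x of plate in the frame of press_seat between -0.109 and -0.004 m and y of plate in the frame of press_seat between -0.008 and 0.008 m and z of plate in the frame of press_seat between -0.008 and 0.008 m and value of joint lock below 0.006 m), for 0.1 s.
2. the plate is fully home with the lock still up (x of plate in the frame of press_seat between -0.003 and 0.003 m and y of plate in the frame of press_seat between -0.005 and 0.005 m and z of plate in the frame of press_seat between -0.003 and 0.003 m and angle between the x axis of plate and the x axis of press, either way round below 0.05 rad and value of joint lock below 0.006 m), for 0.2 s.
At the end, for the whole second after the job is handed in: The plate lies flat on the bed, fully home under the beam (within 3 mm of the seat along the slot and in height, 5 mm sideways, 3 degrees in yaw), at rest and released, and the lock is down (at least 11 of its 14 mm) (x of plate in the frame of press_seat between -0.003 and 0.003 m and y of plate in the frame of press_seat between -0.005 and 0.005 m and z of plate in the frame of press_seat between -0.003 and 0.003 m and angle between the x axis of plate and the x axis of press, either way round below 0.05 rad and value of joint lock above 0.011 m and linear speed of plate below 0.01 m/s and contact force between the fingers and plate below 0.1 N); the robot touches nothing.
It fails at once if the plate is rammed or jammed: more than 60 N between plate and press (contact force between plate and press above 60 N).
It fails at once if a bystander (jar, bottle, carton, bowl, brush or spoon) is moved by more than 30 mm (distance of any of jar, water, carton, bowl, brush, spoon from where it was at the start of the episode above 0.03 m).
It also fails if it takes over 72 s, if anything falls off the work surface, if the arm or the gripper's body presses on something with over 40 N, if the wrist force passes 120 N, or if a joint passes its speed limit or range.

ROBOT

A 6-joint arm with a two-finger parallel gripper is mounted at the origin on the work surface. World frame = base frame: x ahead of the robot, y to its left, z up, the work surface at z = 0. Lengths are in m, angles in degrees, forces in N, time in s.
With the tool pointing down it reaches from about 0.4 to 0.825 m from the base axis. Payload 7 kg.
Tool frame: the origin (TCP) lies on the front face of the gripper's body, between the roots of the fingers; the fingertips stand 66 mm ahead of it and the grasp point (between the pads) lies 47 mm ahead of it; z points along the fingers, y is the line along which they close (so a half turn about z gives the same grasp; the last joint's range is limited). The gripper opens to 88 mm and grips with 3 to 60 N. Pads are 19 mm wide; open, the fingers measure 130 mm over their backs; the gripper's body (78 mm by 193 mm) begins 47 mm behind the grasp point.
Start: joints at [-47.321, 20.546, 0.682, 0, -70.136, -16.507], TCP at [0.298, -0.606, 0.292] pointing down, gripper open.
Joint ranges: [-176.03, 176.03], [-82.01, 121.73], [-58.28, 71.71], [-173.87, 95.51], [-174.79, -0.11], [-173.66, 173.66]. Speed limits (degrees/s): [136.94, 136.94, 172.46, 180, 180, 180].

INTERFACE

Orientations are given as [roll, pitch, yaw] about the fixed x, y, z axes, in that order (R = Rz(yaw) Ry(pitch) Rx(roll)).
In Python, from plant import ctrl gives the robot as it stands.
- The arm moves only by the tool send_rows, never from a script. Its argument "deltas" is a list of rows, each a list of 2 entries, a list of its own where there are three numbers: the shift along the tool's x, y, z each as a share of 800 mm, from -1 to 1, then the turn about the tool's z as a share of 90 degrees, from -1 to 1. A call has exactly 5 rows; each row is the pose to reach, as a shift and turn from the pose commanded when the call began, along the tool's axes at that moment; what a row does not reach only later rows make up. A row lasts 1/12 s, in which the tool goes at most 41.7 mm and 7.16 degrees, less where a joint would pass 70% of its speed; a pose out of reach is approached as far as the arm can. A call with a number of a shift or a turn outside -1 to 1 is refused whole. A call with a gripper value outside its range is refused whole. "gripper" is the opening, from 0 (shut) to 1 (fully open), set as the call begins (left out, the last holds). The fingers move at their own pace and stop on an object; the grip force is fixed at half the most. Time passes only in rows, so rows that repeat a pose let the fingers close, or fill a call up. It gives the time, the measured TCP pose, the force, the opening and the grip force at its end, in the units of the state.
- ctrl.get_obs(): the state, without advancing time (a new reading comes with each control period).
- ctrl.snapshot(name): name is "side" or "top" or "wrist"; returns a dict with "color" (400x640x3 uint8, red, green, blue), "vertical_fov" (degrees; the focal length in pixels is half the picture's height over the tangent of half this angle, whatever the lens; pixels are square), "cx", "cy" (the principal point, pixels), "rvec" (rotation vector, rad) and "tvec" (3), from world to camera coordinates, as OpenCV has them. Camera axes: x right, y down, z forward; pixel columns grow to the right and rows downward; lengths in m; the calibration is good to about 2 mm. A picture is of the moment at which its call begins. There is no depth.
- ctrl.close_job(): hands the job in; it is judged then, once.
Trained networks look in a picture, given as the dict that the camera call returned (one of the last four; its "shot" number tells which), for a name from the list of things; names that differ only in an ending like _2 or _b are one class to them, and where a whole thing is asked for, a point or a joint stands for the part that bears it (a point fixed in the world has none). Each returns a list of dicts, best first, with "conf" (0 to 1); they miss things now and then, are a little off and sometimes report something else, mostly with a low value. They report only what shows in the picture. A call takes as long as a camera call. They do not tell look-alikes from the thing itself.
- ctrl.boxes_of(picture, thing): "xy" ([column, row] as shares, 0 to 1, of the picture: columns of its width, rows of its height, amid what is visible of it).
- ctrl.cut_out(picture, thing): "pixels" (400x640 bool, what is visible of it) and "xy" ([column, row] as shares, 0 to 1, of the picture: columns of its width, rows of its height, amid what is visible of it).
The state is a dict: "clock": time; "joint_pos": joint angles; "qvel": joint speeds; "tau": joint torques, N m; "tool_pos": TCP position; "orientation": TCP orientation; "force": force on the tool from outside, world axes, zero at the start; "moment": the same for the moment, N m; "opening": finger opening in m; "gripper_force": force on a finger pad.
Only numpy, scipy, OpenCV 4.12 (cv2) and the standard library are available. Lean on these libraries where they do the work, as an engineer would, in place of code of your own. Each camera call takes 0.05 s, during which the arm holds its last target. There are 200 camera calls.

## Working session

There is one attempt and no reset: what is moved stays moved. The work goes in short steps, Python scripts to look and compute and a tool call to move; the robot and the scene stay as the last step left them, time stands still between calls to the robot, and variables do not carry over. Pictures are saved under pics/ and viewed, at most 10 in all, crops included, and the job is handed in when it is done.

Besides the shell and the picture viewer there is one more tool, called after "Emit:" by a JSON object that holds its "fn" and its "kwargs", one argument or row to a line. send_rows: Moves the arm, as the interface text tells. Shift numbers are shares of 800 mm and turn numbers shares of 90 degrees, none past 1 either way. Its arguments: {"type":"object","properties":{"deltas":{"type":"array","items":{"type":"array"}},"gripper":{"type":"number"}},"required":["deltas"]}

```bash
ls; mkdir -p pics; cat > h.py <<'E'
import numpy as np, cv2
from plant import ctrl
def K(p):
    f=200/np.tan(np.radians(p["vertical_fov"])/2); return np.array([[f,0,p["cx"]],[0,f,p["cy"]],[0,0,1.]])
def proj(p,X): return cv2.projectPoints(np.float64(X).reshape(-1,3),np.float64(p["rvec"]),np.float64(p["tvec"]),K(p),None)[0].reshape(-1,2)
def ray(p,uv):
    R=cv2.Rodrigues(np.float64(p["rvec"]))[0]; c=-R.T@np.float64(p["tvec"]).ravel()
    return c,R.T@np.linalg.inv(K(p))@np.array([uv[0],uv[1],1.])
def onz(p,uv,z):
    c,d=ray(p,uv); return c+d*(z-c[2])/d[2]
def save(p,n): cv2.imwrite("pics/"+n,p["color"][:,:,::-1])
E
python3 - <<'E'
from h import *
o=ctrl.get_obs(); print(o)
for n in("top","side"):
    p=ctrl.snapshot(n); save(p,n+"0.png"); c,_=ray(p,(320,200)); print(n,c.round(3),p["vertical_fov"])
    for t in("plate","plate_tab","press","press_mouth","press_pan","lock_pad","jar","water","carton","bowl","brush","spoon"):
        print(t,[(round(b["conf"],2),(np.array(b["xy"])*[640,400]).round(),onz(p,np.array(b["xy"])*[640,400],{"lock_pad":.114,"press_mouth":.02,"press_pan":.16,"plate_tab":.034}.get(t,0.)).round(3)[:2]) for b in ctrl.boxes_of(p,t)[:3]])
E
```

```text
pics
{'clock': 0.0, 'joint_pos': array([-4.73218290e+01,  2.05919379e+01,  6.32927663e-01, -2.04217636e-02,
       -7.01371730e+01, -1.65069753e+01]), 'qvel': array([-0.0569759 ,  0.01158575, -0.0473741 , -0.08007366,  0.03319972,
        0.11229653]), 'tau': array([-1.84200426e-04, -5.82722247e+01,  2.93054473e+01,  6.99724987e+00,
        6.84153638e-03, -1.90401124e-04]), 'tool_pos': array([ 0.29752047, -0.60545298,  0.29120956]), 'orientation': array([ 1.79902326e+02, -8.92501564e-03, -1.53835751e+02]), 'force': array([-0.22204518, -0.55969427, -0.67759651]), 'moment': array([ 0.00361727,  0.02368723, -0.00800278]), 'gripper_force': 0.0, 'opening': 0.0876792583486201}
top [0.299 0.053 1.344] 47.03187021204587
plate [(0.97, array([398., 172.]), array([ 0.537, -0.177])), (0.54, array([457., 275.]), array([ 0.241, -0.344]))]
plate_tab [(0.92, array([397., 169.]), array([ 0.543, -0.168])), (0.7, array([284., 149.]), array([0.593, 0.161]))]
press [(0.8, array([283., 147.]), array([0.609, 0.168]))]
press_mouth [(0.62, array([285., 147.]), array([0.604, 0.158]))]
press_pan [(0.78, array
[... 1117 characters left out ...]
, (0.59, array([233., 211.]), array([ 0.563, -0.167]))]
press_pan []
lock_pad []
jar [(0.71, array([232., 211.]), array([ 0.551, -0.191])), (0.67, array([387., 370.]), array([0.621, 0.435]))]
water [(0.93, array([439., 304.]), array([0.412, 0.41 ]))]
carton [(0.78, array([486., 278.]), array([0.263, 0.442])), (0.44, array([165., 248.]), array([ 0.766, -0.185])), (0.42, array([307., 258.]), array([0.525, 0.097]))]
bowl [(0.87, array([422., 242.]), array([0.269, 0.263])), (0.37, array([309., 255.]), array([0.515, 0.094]))]
brush [(0.53, array([306., 260.]), array([0.531, 0.102])), (0.45, array([332., 203.]), array([ 0.319, -0.02 ]))]
spoon [(0.64, array([170., 244.]), array([ 0.749, -0.187]))]
```

```bash
python3 -c "
import cv2
a=cv2.imread('pics/top0.png');cv2.imwrite('pics/top0c.png',cv2.resize(a[60:320,130:530],None,fx=2,fy=2,interpolation=3)[:600])"
```

```text
(no output)
```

View pics/top0c.png

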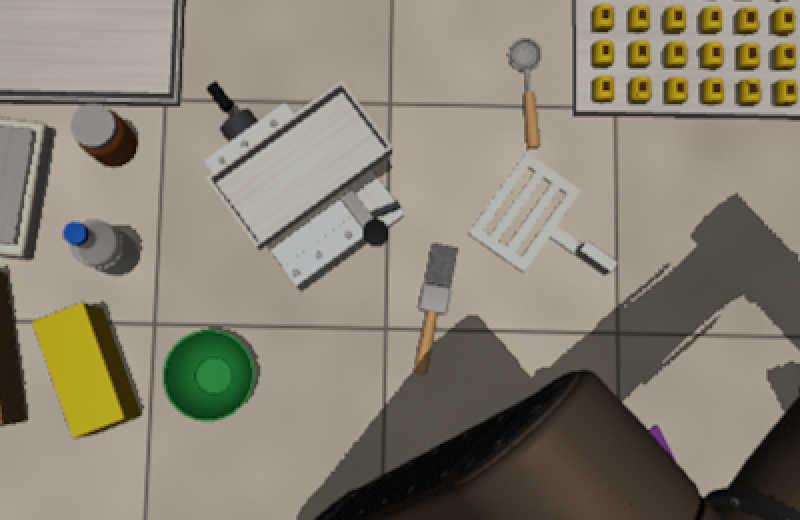

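View pics/side0.png

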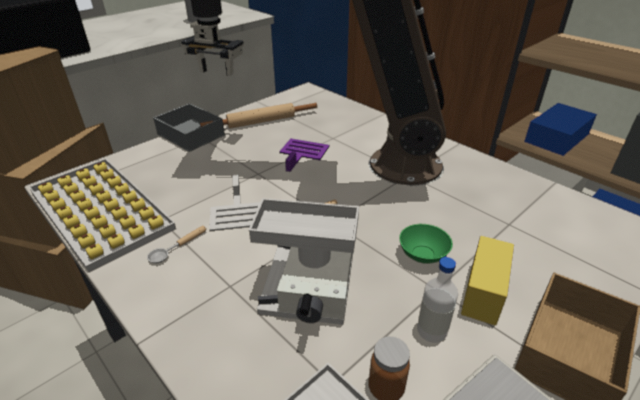

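```bash
cat >> h.py <<'E'
from scipy.optimize import least_squares
def fit(obs,x0):
    "obs: list of (pic, model pts Nx3, px Nx2) -> x,y,yaw(deg), rms px"
    def r(q):
        a=np.radians(q[2]); R=np.array([[np.cos(a),-np.sin(a),0],[np.sin(a),np.cos(a),0],[0,0,1]])
        return np.concatenate([(proj(p,np.float64(M)@R.T+[q[0],q[1],0])-np.float64(u)).ravel() for p,M,u in obs])
    s=least_squares(r,x0,x_scale=[.1,.1,30],loss="soft_l1"); return s.x,r(s.x).reshape(-1,2).round(1)
def w(q,X):
    a=np.radians(q[2]); return np.array([[np.cos(a),-np.sin(a),0],[np.sin(a),np.cos(a),0],[0,0,1]])@X+[q[0],q[1],0]
E
python3 - <<'E'
from h import *
p=ctrl.snapshot("top"); c=lambda L:np.array(L)/2.+[130,60]
pl=fit([(p,[[.05,.075,.008],[.05,-.075,.008],[-.05,-.075,.008],[-.05,.075,.008],[-.149,0,.045]],c([[470,233],[527,152],[580,187],[525,272],[612,264]]))],[.54,-.17,58])
print("plate",pl)
pr=fit([(p,[[-.065,-.055,.195],[-.065,.055,.195],[.15,.055,.195],[.15,-.055,.195],[.010,.118,.114],[.14,.11,.085],[0,.11,.085]],c([[340,87],[392,150],[260,247],[210,182],[375,232],[300,290],[402,213]]))],[.65,.11,140])
print("press",pr)
t=w(pl[0],[-.127,0,.034]); print("tab",t)
E
```

```text
plate (array([ 0.55675209, -0.15809788, 56.33305771]), array([[-0.9, -0.1],
       [-1. , -0.6],
       [ 0.6,  0.8],
       [-0.1, -0.3],
       [ 2.1,  0.3]]))
press (array([6.00856690e-01, 1.24161028e-01, 1.29065223e+02]), array([[  0.6,  -2.4],
       [  0.9,  -1.1],
       [ -0.2,   1.6],
       [ -1.2,   0.4],
       [  1.4,   0.1],
       [ -0.1,  -0.8],
       [-11. ,   6.8]]))
tab [ 0.48634782 -0.26379669  0.034     ]
```

```bash
cat >> h.py <<'E'
from scipy.spatial.transform import Rotation as Rt
def go(pos,yaw):
    o=ctrl.get_obs(); R=Rt.from_euler("xyz",o["orientation"],degrees=True).as_matrix()
    d=R.T@(np.array(pos)-o["tool_pos"])/.8; t=-((yaw-o["orientation"][2]+180)%360-180)/90
    print("shift",d.round(4),"turn",round(t,4),"rows",round(max(np.linalg.norm(d)*.8/.0417,abs(t)*90/7.16),1),"| at",o["tool_pos"].round(4),o["orientation"].round(2),"F",o["force"].round(1),"t",round(o["clock"],2),"op",round(o["opening"],4))
E
python3 -c "
from h import *
go([.486,-.264,.25],-123.7)"
```

```text
shift [-0.3997  0.2796  0.0527] turn -0.3347 rows 9.4 | at [ 0.2977 -0.6058  0.2922] [-180.      0.   -153.83] F [-0.   0.3 -0.3] t 1.35 op 0.0878
```

Emit:
{"fn": "send_rows", "kwargs": {
  "deltas": [
    [[-0.042,0.029,0.0055],-0.067],
    [[-0.084,0.058,0.011],-0.134],
    [[-0.126,0.087,0.0165],-0.2],
    [[-0.168,0.116,0.022],-0.267],
    [[-0.2,0.14,0.0265],-0.335]
  ]
}}

```text
clock: 1.77
tool_pos: [0.3928, -0.4325, 0.2708]
orientation: [-180.0, 0.0, -123.4]
force: [0.9, 0.3, 0.0]
opening: 0.0874
gripper_force: 0.0
```

```bash
python3 -c "
from h import *
go([.486,-.264,.25],-123.7);print(ctrl.get_obs()['joint_pos'].round(1))"
```

```text
shift [-0.24    0.0185  0.0261] turn 0.0037 rows 4.6 | at [ 0.3928 -0.4325  0.2708] [-1.7998e+02  1.0000e-02 -1.2336e+02] F [0.9 0.3 0. ] t 1.77 op 0.0874
[-28.6  12.9 -12.9  -0.  -64.2  -4.8]
```

Emit:
{"fn": "send_rows", "kwargs": {
  "deltas": [
    [[-0.05,0.004,0.005],0],
    [[-0.1,0.008,0.01],0],
    [[-0.15,0.012,0.016],0],
    [[-0.2,0.015,0.021],0.0],
    [[-0.24,0.0185,0.026],0.0035]
  ]
}}

```text
clock: 2.18
tool_pos: [0.4871, -0.2644, 0.2504]
orientation: [-180.0, 0.0, -123.9]
force: [-0.0, -0.9, 0.7]
opening: 0.0876
gripper_force: 0.0
```

```bash
python3 - <<'E'
from h import *
go([.486,-.264,.25],-123.7)
p=ctrl.snapshot("wrist"); save(p,"w1.png"); c,d=ray(p,(320,200)); print(c,d,p["vertical_fov"])
print(proj(p,[w([.5568,-.1581,56.33],np.array(X)) for X in([-.149,-.009,.045],[-.149,.009,.045],[-.094,-.009,.045],[-.094,.009,.045],[-.05,-.075,.008],[-.05,.075,.008],[.05,-.075,.008],[.05,.075,.008])]).round())
E
```

```text
shift [0.0004 0.0015 0.0004] turn -0.0027 rows 0.0 | at [ 0.4871 -0.2644  0.2504] [-1.7995e+02  2.0000e-02 -1.2394e+02] F [-0.  -0.9  0.7] t 2.18 op 0.0876
[ 0.4481802  -0.32337604  0.34330118] [ 0.14720111  0.22833113 -0.96251623] 67.79274072284313
[[311. 166.]
 [329. 166.]
 [312. 218.]
 [329. 218.]
 [258. 242.]
 [382. 242.]
 [263. 313.]
 [378. 313.]]
```

View pics/w1.png

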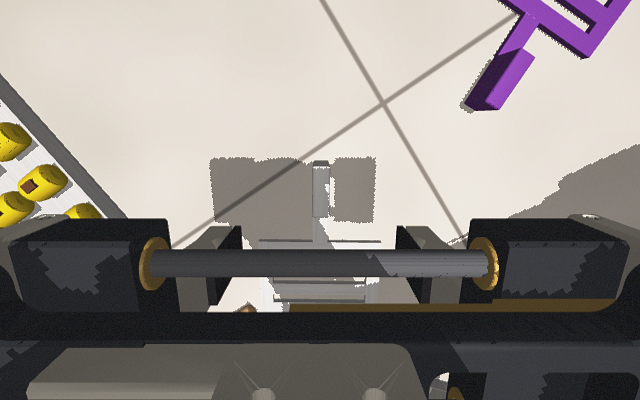

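Emit:
{"fn": "send_rows", "kwargs": {
  "deltas": [
    [[0,0.001,0.05],0],
    [[0,0.001,0.1],0],
    [[0,0.001,0.15],0],
    [[0,0.001,0.19],0.0],
    [[0.0,0.001,0.213],0]
  ]
}}

```text
clock: 2.65
tool_pos: [0.4836, -0.2658, 0.0763]
orientation: [179.8, -0.1, -124.0]
force: [0.2, 0.3, 0.3]
opening: 0.0879
gripper_force: 0.0
```

Emit:
{"fn": "send_rows", "kwargs": {
  "deltas": [
    [[0,0,0],0],
    [[0,0,0],0],
    [[0,0,0],0],
    [[0,0,0],0],
    [[0,0,0],0]
  ],
  "gripper": 0
}}

```text
clock: 3.07
tool_pos: [0.4864, -0.2665, 0.0815]
orientation: [-179.8, 0.1, -124.0]
force: [0.1, -0.3, -0.7]
opening: 0.0598
gripper_force: 0.0
```

Emit:
{"fn": "send_rows", "kwargs": {
  "deltas": [
    [[0,0,0],0],
    [[0,0,0],0],
    [[0,0,0],0],
    [[0,0,0],0],
    [[0,0,0],0]
  ]
}}

```text
clock: 3.48
tool_pos: [0.4854, -0.2663, 0.0799]
orientation: [-180.0, 0.0, -124.0]
force: [0.9, -0.4, -0.6]
opening: 0.027
gripper_force: 0.0
```

```bash
python3 - <<'E'
from h import *
print(ctrl.get_obs()["joint_pos"].round(1))
p=ctrl.snapshot("side"); save(p,"s1.png"); a=p["color"][:,:,::-1]
cv2.imwrite("pics/s1c.png",cv2.resize(a[60:330,130:430],None,fx=2.2,fy=2.2,interpolation=3))
E
```

```text
[ -8.5  22.5 -28.9   0.  -38.6 -25.5]
```

View pics/s1c.png

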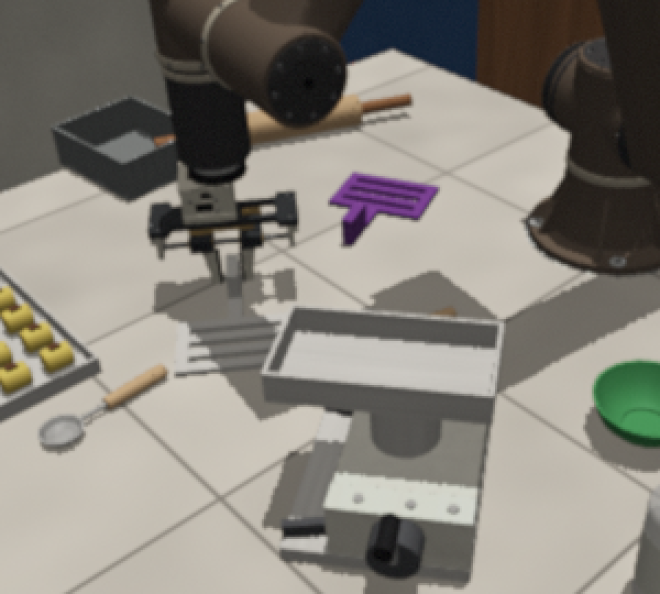

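Emit:
{"fn": "send_rows", "kwargs": {
  "deltas": [
    [[0,0,0],0],
    [[0,0,0],0],
    [[0,0,0],0],
    [[0,0,0],0],
    [[0,0,0],0]
  ]
}}

```text
clock: 3.95
tool_pos: [0.4851, -0.2662, 0.0797]
orientation: [180.0, -0.0, -124.0]
force: [-1.7, 1.9, 2.1]
opening: 0.018
gripper_force: 30.0
```

```bash
python3 - <<'E'
from h import *
p=ctrl.snapshot("side")
y=np.array([np.sin(np.radians(-124)),-np.cos(np.radians(-124)),0]);x=np.array([np.cos(np.radians(-124)),np.sin(np.radians(-124)),0])
T=np.array([.4854,-.2663,0.08]);f=lambda X:((proj(p,X)-[130,60])*2.2).round()[0]
for h in(0,.03,.05,.07,.09,.12): print(h,[f(T+s*y*.0965+q*x*.039+[0,0,h]) for s in(1,-1) for q in(1,-1)],f(T+[0,0,h]))
go([.4854,-.2663,.08],-124); print(ctrl.get_obs()["gripper_force"])
E
```

```text
0 [array([297., 218.]), array([301., 248.]), array([154., 231.]), array([151., 262.])] [226. 239.]
0.03 [array([295., 199.]), array([299., 229.]), array([150., 212.]), array([147., 243.])] [223. 220.]
0.05 [array([294., 186.]), array([298., 215.]), array([148., 199.]), array([144., 230.])] [222. 207.]
0.07 [array([293., 173.]), array([296., 202.]), array([145., 185.]), array([142., 216.])] [220. 194.]
0.09 [array([291., 159.]), array([295., 188.]), array([142., 172.]), array([139., 202.])] [218. 180.]
0.12 [array([289., 139.]), array([293., 167.]), array([138., 151.]), array([134., 181.])] [215. 159.]
shift [-0.0001 -0.0003 -0.0003] turn 0.0 rows 0.0 | at [ 0.4851 -0.2662  0.0797] [ 1.7997e+02 -1.0000e-02 -1.2400e+02] F [-2.2  0.2  1.5] t 4.0 op 0.0177
29.999592304229736
```

Emit:
{"fn": "send_rows", "kwargs": {
  "deltas": [
    [[0,0,-0.01],0],
    [[0,0,-0.03],0],
    [[0,0,-0.05],0],
    [[0,0,-0.07],0],
    [[0,0,-0.09],0]
  ]
}}

```text
clock: 4.42
tool_pos: [0.4848, -0.2662, 0.1522]
orientation: [179.9, -0.0, -124.0]
force: [-0.4, -0.4, -5.9]
opening: 0.018
gripper_force: 30.0
```

```bash
python3 - <<'E'
from h import *
P=[.6009,.1242,129.07]
go(w(P,np.array([-.245,0,.15])),-51)
E
```

```text
shift [-0.3965 -0.1404  0.0024] turn -0.8111 rows 10.2 | at [ 0.4848 -0.2662  0.1522] [ 1.7992e+02 -3.0000e-02 -1.2400e+02] F [-0.4 -0.4 -5.9] t 4.42 op 0.018
```

Emit:
{"fn": "send_rows", "kwargs": {
  "deltas": [
    [[-0.02,-0.007,0],-0.04],
    [[-0.045,-0.016,0],-0.1],
    [[-0.075,-0.027,0],-0.16],
    [[-0.105,-0.038,0],-0.22],
    [[-0.132,-0.047,0],-0.27]
  ]
}}

```text
clock: 4.83
tool_pos: [0.5764, -0.1989, 0.1517]
orientation: [180.0, 0.0, -99.4]
force: [0.4, 0.2, -3.8]
opening: 0.0177
gripper_force: 30.0
```

Emit:
{"fn": "send_rows", "kwargs": {
  "deltas": [
    [[-0.02,-0.019,0],-0.054],
    [[-0.04,-0.038,0],-0.108],
    [[-0.06,-0.058,0],-0.162],
    [[-0.08,-0.078,0],-0.216],
    [[-0.101,-0.097,0],-0.27]
  ]
}}

```text
clock: 5.25
tool_pos: [0.6662, -0.1325, 0.1513]
orientation: [179.9, 0.0, -75.2]
force: [1.3, -1.2, -5.0]
opening: 0.018
gripper_force: 30.0
```

Emit:
{"fn": "send_rows", "kwargs": {
  "deltas": [
    [[-0.012,-0.03,0],-0.054],
    [[-0.024,-0.06,0],-0.108],
    [[-0.035,-0.09,0],-0.162],
    [[-0.045,-0.115,0],-0.216],
    [[-0.052,-0.13,0],-0.27]
  ]
}}

```text
clock: 5.67
tool_pos: [0.7573, -0.0651, 0.1508]
orientation: [180.0, 0.0, -50.8]
force: [0.5, -0.6, -5.2]
opening: 0.0176
gripper_force: 30.0
```

```bash
python3 - <<'E'
from h import *
P=[.6009,.1242,129.07]
go(w(P,np.array([-.245,0,.15])),-51)
p=ctrl.snapshot("top"); save(p,"t2.png"); a=p["color"][:,:,::-1]
cv2.imwrite("pics/t2c.png",cv2.resize(a[80:230,210:410],None,fx=4,fy=4,interpolation=3))
q=ctrl.snapshot("side"); save(q,"s2.png"); a=q["color"][:,:,::-1]
cv2.imwrite("pics/s2c.png",cv2.resize(a[130:350,100:400],None,fx=2.6,fy=2.6,interpolation=3))
E
```

```text
shift [-0.0007  0.0026  0.001 ] turn 0.0022 rows 0.1 | at [ 0.7573 -0.0651  0.1508] [ 1.7998e+02  2.0000e-02 -5.0810e+01] F [ 0.5 -0.6 -5.2] t 5.67 op 0.0176
```

View pics/t2c.png

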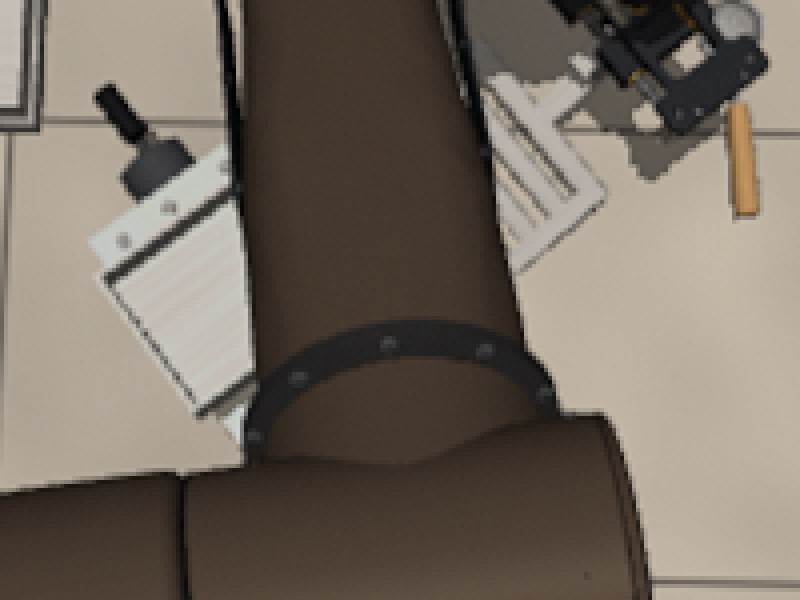

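View pics/s2c.png

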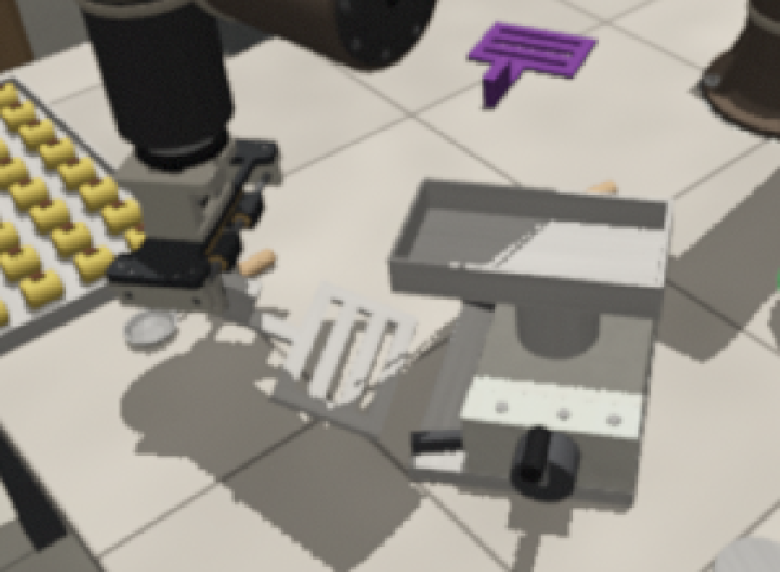

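```bash
python3 - <<'E'
from h import *
p=ctrl.snapshot("top"); q=ctrl.snapshot("side")
c=lambda L:np.array(L)/2.+[130,60]; d=lambda L:np.array(L)/2.6+[100,130]; e=lambda L:np.array(L)/4.+[210,80]
A=(p,[[-.065,-.055,.195],[-.065,.055,.195],[.15,.055,.195],[.15,-.055,.195],[.010,.118,.114],[.14,.11,.085]],c([[340,87],[392,150],[260,247],[210,182],[375,232],[300,290]]))
A2=(p,[[.15,.055,.195],[.15,-.055,.195],[.14,-.11,.085]],e([[198,415],[98,275],[90,240]]))
B=(q,[[-.065,-.055,.195],[-.065,-.055,.16],[-.065,.055,.195],[.15,.055,.195],[.15,-.055,.195],[0,-.11,.085],[.14,-.11,.085],[-.05,-.11,.02],[.14,-.11,0]],d([[390,262],[392,290],[425,180],[670,203],[665,290],[462,425],[640,430],[412,468],[632,507]]))
for o in([A,A2],[B],[A,A2,B]):
    f=fit(o,[.6,.12,129]);print(f[0].round(4));
print(f[1].tolist())
# plate in the side view: slab corners predicted if level, held as gripped
T=np.array([.7573,-.0651]);
Pl=[*(w([T[0],T[1],129.2],np.array([.127,0,0]))[:2]),129.2]
print((( proj(q,[w(Pl,np.array(X)+[0,0,.0705]) for X in([.05,.075,.008],[.05,-.075,.008],[-.05,-.075,.008],[-.05,.075,.008])])-[100,130])*2.6).round())
E
```

```text
[6.014000e-01 1.229000e-01 1.279869e+02]
[  0.6052   0.1284 128.1481]
[6.031000e-01 1.252000e-01 1.284683e+02]
[[0.5, -3.2], [0.5, -1.6], [-1.1, 0.3], [-1.8, -1.1], [0.7, -0.5], [-1.1, -1.8], [-0.6, 0.1], [-1.3, 1.1], [-0.6, 1.1], [-0.7, -1.1], [0.2, 1.0], [-1.1, -1.4], [1.3, -2.5], [-0.5, -2.4], [0.5, -3.2], [-0.2, 2.1], [-1.1, -1.7], [1.6, -0.8]]
[[434. 264.]
 [394. 382.]
 [277. 371.]
 [330. 256.]]
```

```bash
python3 - <<'E'
from h import *
P=[.6031,.1252,128.47]
go(w(P,np.array([-.245,0,.195])),-51.5)
go(w(P,np.array([-.200,0,.195])),-51.5)
E
```

```text
shift [ 0.0002  0.0002 -0.0552] turn 0.0038 rows 1.1 | at [ 0.7555 -0.0664  0.1508] [ 1.7993e+02  6.0000e-02 -5.1150e+01] F [-0.9 -0.3 -5.6] t 5.87 op 0.0177
shift [-0.056  -0.0002 -0.0551] turn 0.0038 rows 1.5 | at [ 0.7555 -0.0664  0.1508] [ 1.7993e+02  6.0000e-02 -5.1150e+01] F [-0.9 -0.3 -5.6] t 5.87 op 0.0177
```

Emit:
{"fn": "send_rows", "kwargs": {
  "deltas": [
    [[0,0,-0.025],0.001],
    [[0,0,-0.055],0.004],
    [[-0.02,0,-0.055],0.004],
    [[-0.04,0,-0.055],0.004],
    [[-0.056,0,-0.055],0.004]
  ]
}}

```text
clock: 6.28
tool_pos: [0.7262, -0.0321, 0.1961]
orientation: [180.0, 0.0, -51.6]
force: [-0.5, -0.1, -4.2]
opening: 0.018
gripper_force: 30.0
```

```bash
python3 - <<'E'
from h import *
P=[.6031,.1252,128.47]
go(w(P,np.array([-.200,0,.10])),-51.5)
q=ctrl.snapshot("side"); save(q,"s3.png"); a=q["color"][:,:,::-1]
cv2.imwrite("pics/s3c.png",cv2.resize(a[160:330,130:380],None,fx=3.2,fy=3.2,interpolation=3))
E
```

```text
shift [ 0.0004 -0.0018  0.1201] turn -0.0011 rows 2.3 | at [ 0.7262 -0.0321  0.1961] [ 1.80e+02  4.00e-02 -5.16e+01] F [-0.5 -0.1 -4.2] t 6.28 op 0.018
```

View pics/s3c.png

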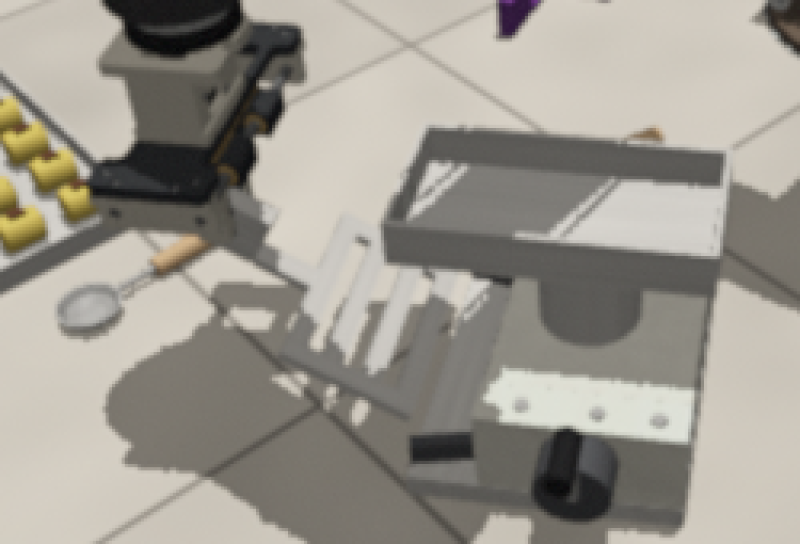

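```bash
python3 - <<'E'
from h import *
q=ctrl.snapshot("side"); T=np.array([.7262,-.0321,.1961-.046])
for a in(10,15,20,25,30):
    R=Rt.from_euler("zy",[128.4,a],degrees=True) if 0 else Rt.from_matrix(Rt.from_euler("z",128.4,degrees=True).as_matrix()@Rt.from_euler("y",a,degrees=True).as_matrix())
    X=T+R.apply(np.array([[.05,-.075,.0],[-.05,-.075,.0],[.05,0,0]])-[-.127,0,.034])
    print(a,((proj(q,X)-[130,160])*3.2).round().tolist(),X[2].round(3),(Rt.from_euler("z",-128.47,degrees=True).apply(X[2]-[.6031,.1252,0])).round(3))
E
```

```text
10 [[440.0, 370.0], [294.0, 337.0], [464.0, 293.0]] [0.622 0.1   0.086] [-0.031  0.001  0.086]
15 [[432.0, 384.0], [289.0, 343.0], [457.0, 307.0]] [0.625 0.095 0.071] [-0.038  0.001  0.071]
20 [[423.0, 397.0], [283.0, 348.0], [448.0, 320.0]] [0.63  0.089 0.058] [-0.045  0.001  0.058]
25 [[412.0, 409.0], [277.0, 352.0], [438.0, 332.0]] [0.635 0.082 0.044] [-0.054  0.001  0.044]
30 [[400.0, 420.0], [270.0, 356.0], [426.0, 343.0]] [0.642 0.075 0.032] [-0.063  0.001  0.032]
```

Emit:
{"fn": "send_rows", "kwargs": {
  "deltas": [
    [[-0.019,-0.001,0.005],0],
    [[-0.019,-0.001,0.018],0],
    [[-0.019,-0.001,0.03],0],
    [[-0.019,-0.001,0.042],0],
    [[-0.019,-0.001,0.054],0]
  ]
}}

```text
clock: 6.8
tool_pos: [0.7195, -0.0203, 0.1521]
orientation: [-180.0, -0.0, -51.5]
force: [3.1, -3.0, 1.5]
opening: 0.0178
gripper_force: 30.0
```

Emit:
{"fn": "send_rows", "kwargs": {
  "deltas": [
    [[0,0,0.01],0],
    [[0,0,0.02],0],
    [[0,0,0.03],0],
    [[0,0,0.04],0],
    [[0,0,0.05],0]
  ]
}}

```text
clock: 7.22
tool_pos: [0.7187, -0.0195, 0.1114]
orientation: [180.0, 0.0, -51.5]
force: [2.4, -2.3, -0.0]
opening: 0.0178
gripper_force: 30.0
```

```bash
python3 - <<'E'
from h import *
P=[.6031,.1252,128.47]
go(w(P,np.array([-.185,0,.10])),-51.5)
q=ctrl.snapshot("side"); save(q,"s4.png"); a=q["color"][:,:,::-1]
cv2.imwrite("pics/s4c.png",cv2.resize(a[160:330,130:380],None,fx=3.2,fy=3.2,interpolation=3))
E
```

```text
shift [-0.0002  0.0006  0.0143] turn 0.0004 rows 0.3 | at [ 0.7187 -0.0195  0.1114] [ 1.7997e+02  2.0000e-02 -5.1460e+01] F [ 2.4 -2.3 -0. ] t 7.22 op 0.0178
```

View pics/s4c.png

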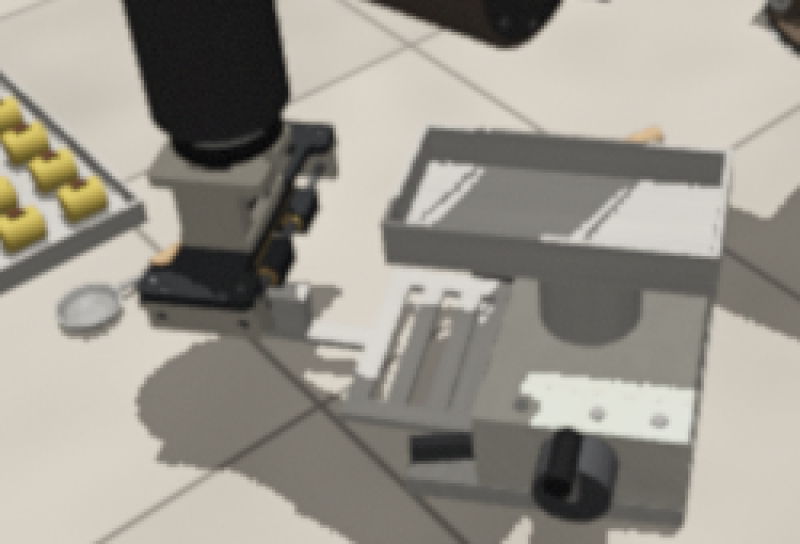

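```bash
python3 - <<'E'
from h import *
q=ctrl.snapshot("side"); T=np.array([.7187,-.0195,.1114-.046]); P=[.6031,.1252,128.47]
f=lambda X:((proj(q,X)-[130,160])*3.2).round().tolist()
for a in(-3,0,3,6):
    R=Rt.from_matrix(Rt.from_euler("z",128.5,degrees=True).as_matrix()@Rt.from_euler("y",a,degrees=True).as_matrix())
    X=T+R.apply(np.array([[.05,-.075,.0],[-.05,-.075,.0],[-.05,-.075,.008],[-.05,.075,.008],[.05,0,0]])-[-.127,0,.034])
    print(a,f(X),(Rt.from_euler("z",-128.47,degrees=True).apply(X[4]-[.6031,.1252,0])).round(3))
print("guide",f([w(P,np.array(X)) for X in([-.05,-.089,.038],[0,-.0775,.038],[-.05,-.089,.02],[0,-.11,.085],[0,-.11,.02],[-.05,-.11,.02])]))
E
```

```text
-3 [[479.0, 422.0], [339.0, 412.0], [337.0, 404.0], [393.0, 260.0], [501.0, 344.0]] [-0.007 -0.     0.041]
0 [[478.0, 431.0], [337.0, 416.0], [336.0, 408.0], [392.0, 263.0], [500.0, 353.0]] [-0.008 -0.     0.031]
3 [[476.0, 440.0], [335.0, 419.0], [335.0, 412.0], [391.0, 267.0], [498.0, 361.0]] [-0.01  -0.     0.022]
6 [[473.0, 448.0], [333.0, 423.0], [333.0, 415.0], [389.0, 271.0], [495.0, 370.0]] [-0.013 -0.     0.013]
guide [[413.0, 433.0], [488.0, 428.0], [415.0, 451.0], [474.0, 417.0], [480.0, 483.0], [408.0, 475.0]]
```

Emit:
{"fn": "send_rows", "kwargs": {
  "deltas": [
    [[0.006,0,0],0],
    [[0.0125,0,0.003],0],
    [[0.0125,0,0.008],0],
    [[0.0125,0,0.014],0],
    [[0.0125,0,0.015],0]
  ]
}}

```text
clock: 7.73
tool_pos: [0.7254, -0.0277, 0.1002]
orientation: [-180.0, -0.0, -51.5]
force: [1.1, -2.3, 1.9]
opening: 0.0177
gripper_force: 30.0
```

```bash
python3 - <<'E'
from h import *
P=[.6031,.1252,128.47]
go(w(P,np.array([-.195,0,.10])),-51.5)
q=ctrl.snapshot("side"); save(q,"s5.png"); a=q["color"][:,:,::-1]
cv2.imwrite("pics/s5c.png",cv2.resize(a[215:330,190:320],None,fx=5,fy=5,interpolation=3))
E
```

```text
shift [-0.001   0.0008  0.0003] turn 0.0003 rows 0.0 | at [ 0.7254 -0.0277  0.1002] [-1.7998e+02 -3.0000e-02 -5.1470e+01] F [ 1.1 -2.3  1.9] t 7.73 op 0.0177
```

View pics/s5c.png

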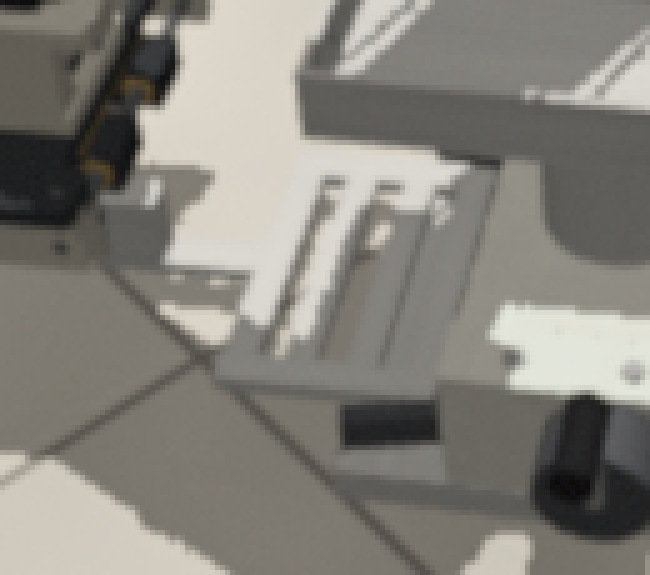

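```bash
python3 - <<'E'
from h import *
q=ctrl.snapshot("side"); T=np.array([.7254,-.0277,.1002-.046]); P=[.6031,.1252,128.47]
f=lambda X:((proj(q,X)-[190,215])*5).round().tolist()
for a in(-6,-3,0,3):
    R=Rt.from_matrix(Rt.from_euler("z",128.5,degrees=True).as_matrix()@Rt.from_euler("y",a,degrees=True).as_matrix())
    X=T+R.apply(np.array([[0,-.075,.008],[-.05,-.075,.0],[-.05,-.075,.008],[-.05,.075,.008],[.05,0,0]])-[-.127,0,.034])
    print(a,f(X),(Rt.from_euler("z",-128.47,degrees=True).apply(X[4]-[.6031,.1252,0])).round(3))
print("guide",f([w(P,np.array(X)) for X in([-.05,-.089,.038],[0,-.0775,.038],[-.05,-.1,.02],[0,-.11,.085],[0,-.11,.02],[-.05,-.11,.02],[-.065,-.055,.16])]))
E
```

```text
-6 [[315.0, 369.0], [212.0, 378.0], [208.0, 365.0], [297.0, 140.0], [463.0, 263.0]] [-0.016 -0.001  0.039]
-3 [[315.0, 379.0], [210.0, 384.0], [207.0, 371.0], [296.0, 146.0], [462.0, 277.0]] [-0.017 -0.001  0.03 ]
0 [[314.0, 389.0], [207.0, 389.0], [205.0, 377.0], [294.0, 151.0], [460.0, 291.0]] [-0.019 -0.001  0.02 ]
3 [[312.0, 399.0], [204.0, 395.0], [203.0, 383.0], [292.0, 157.0], [457.0, 304.0]] [-0.021 -0.001  0.011]
guide [[345.0, 402.0], [463.0, 394.0], [343.0, 449.0], [441.0, 376.0], [450.0, 479.0], [337.0, 467.0], [305.0, 138.0]]
```

Emit:
{"fn": "send_rows", "kwargs": {
  "deltas": [
    [[-0.003,0,0],0],
    [[-0.006,0,0],0],
    [[-0.009,0,0],0],
    [[-0.012,0,0],0],
    [[-0.015,0,0],0]
  ]
}}

```text
clock: 8.25
tool_pos: [0.7175, -0.0175, 0.1007]
orientation: [-180.0, -0.0, -51.4]
force: [1.0, -1.6, 0.0]
opening: 0.0179
gripper_force: 30.0
```

Emit:
{"fn": "send_rows", "kwargs": {
  "deltas": [
    [[-0.001,0,0],0],
    [[-0.002,0,0],0],
    [[-0.003,0,0],0],
    [[-0.004,0,0],0],
    [[-0.005,0,0],0]
  ]
}}

```text
clock: 8.67
tool_pos: [0.7152, -0.0147, 0.1007]
orientation: [-180.0, -0.0, -51.5]
force: [1.8, -2.1, -0.0]
opening: 0.0177
gripper_force: 30.0
```

Emit:
{"fn": "send_rows", "kwargs": {
  "deltas": [
    [[-0.001,0,0],0],
    [[-0.002,0,0],0],
    [[-0.003,0,0],0],
    [[-0.004,0,0],0],
    [[-0.005,0,0],0]
  ]
}}

```text
clock: 9.08
tool_pos: [0.7128, -0.0115, 0.1007]
orientation: [-180.0, -0.0, -51.5]
force: [3.0, -2.3, -0.2]
opening: 0.018
gripper_force: 30.0
```

Emit:
{"fn": "send_rows", "kwargs": {
  "deltas": [
    [[-0.001,0,0],0],
    [[-0.002,0,0],0],
    [[-0.003,0,0],0],
    [[-0.004,0,0],0],
    [[-0.005,0,0],0]
  ]
}}

```text
clock: 9.5
tool_pos: [0.7102, -0.0084, 0.1007]
orientation: [-180.0, -0.0, -51.4]
force: [2.8, -2.3, 0.6]
opening: 0.0178
gripper_force: 30.0
```

Emit:
{"fn": "send_rows", "kwargs": {
  "deltas": [
    [[-0.001,0,0],0],
    [[-0.002,0,0],0],
    [[-0.003,0,0],0],
    [[-0.004,0,0],0],
    [[-0.005,0,0],0]
  ]
}}

```text
clock: 9.92
tool_pos: [0.7077, -0.0053, 0.1007]
orientation: [-180.0, -0.0, -51.5]
force: [3.4, -1.8, 1.2]
opening: 0.0182
gripper_force: 30.0
```

Emit:
{"fn": "send_rows", "kwargs": {
  "deltas": [
    [[-0.003,0,0],0],
    [[-0.006,0,0],0],
    [[-0.009,0,0],0],
    [[-0.012,0,0],0],
    [[-0.0175,0,0],0]
  ]
}}

```text
clock: 10.33
tool_pos: [0.6991, 0.0057, 0.1008]
orientation: [-180.0, -0.0, -51.5]
force: [3.9, -2.7, 3.3]
opening: 0.0179
gripper_force: 30.0
```

Emit:
{"fn": "send_rows", "kwargs": {
  "deltas": [
    [[-0.003,0,0],0],
    [[-0.006,0,0],0],
    [[-0.009,0,0],0],
    [[-0.012,0,0],0],
    [[-0.0175,0,0],0]
  ]
}}

```text
clock: 10.75
tool_pos: [0.6906, 0.0165, 0.1009]
orientation: [-180.0, -0.0, -51.5]
force: [4.5, -3.4, 4.2]
opening: 0.0179
gripper_force: 30.0
```

```bash
python3 - <<'E'
from h import *
P=[.6031,.1252,128.47]
go(w(P,np.array([-.140,0,.10])),-51.5)
q=ctrl.snapshot("side"); save(q,"s6.png"); a=q["color"][:,:,::-1]
cv2.imwrite("pics/s6c.png",cv2.resize(a[170:330,180:320],None,fx=4,fy=4,interpolation=3))
E
```

```text
shift [0.0006 0.0011 0.0012] turn 0.0006 rows 0.0 | at [0.6906 0.0165 0.1009] [-1.7996e+02 -4.0000e-02 -5.1450e+01] F [ 4.5 -3.4  4.2] t 10.75 op 0.0179
```

View pics/s6c.png

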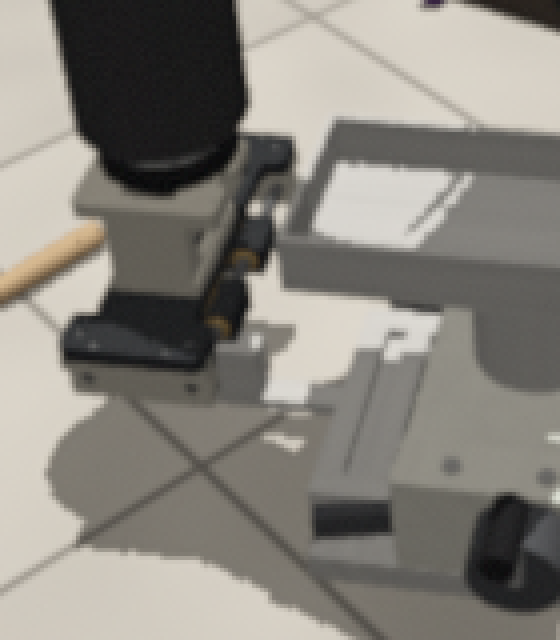

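Emit:
{"fn": "send_rows", "kwargs": {
  "deltas": [
    [[0,0,0],0],
    [[0,0,0],0],
    [[0,0,0],0],
    [[0,0,0],0],
    [[0,0,0],0]
  ],
  "gripper": 1
}}

```text
clock: 11.22
tool_pos: [0.6897, 0.0165, 0.1]
orientation: [179.9, 0.0, -51.5]
force: [0.5, 0.9, -0.2]
opening: 0.0458
gripper_force: 0.0
```

Emit:
{"fn": "send_rows", "kwargs": {
  "deltas": [
    [[0,0,0],0],
    [[0,0,0],0],
    [[0,0,0],0],
    [[0,0,0],0],
    [[0,0,0],0]
  ]
}}

```text
clock: 11.63
tool_pos: [0.6902, 0.0165, 0.1006]
orientation: [180.0, 0.0, -51.5]
force: [-0.3, 0.1, 0.2]
opening: 0.079
gripper_force: 0.0
```

```bash
python3 - <<'E'
from h import *
go([.6906,.0165,.1009],-51.5)
o=ctrl.get_obs(); print(o["gripper_force"],o["joint_pos"].round(1))
p=ctrl.snapshot("wrist"); save(p,"w2.png")
for b in ctrl.boxes_of(p,"plate_tab")[:3]: print(b["conf"],np.array(b["xy"])*[640,400])
for x in(-.006,-.013,-.02):
  print(x,proj(p,[w([.6031,.1252,128.47],np.array(X)) for X in([x-.149,0,.065],[x-.094,0,.065],[x-.121,0,.065])]).round().tolist())
E
```

```text
shift [ 0.0004 -0.0004 -0.0004] turn 0.0005 rows 0.0 | at [0.6902 0.0165 0.1006] [180.     0.   -51.46] F [-0.3  0.1  0.2] t 11.63 op 0.079
0.0 [ 17.5  31.1  -9.4  -0.  -49.5  21. ]
0.92 [318.208 240.4  ]
-0.006 [[317.0, 237.0], [317.0, 337.0], [317.0, 291.0]]
-0.013 [[317.0, 223.0], [317.0, 326.0], [317.0, 278.0]]
-0.02 [[317.0, 209.0], [317.0, 314.0], [317.0, 265.0]]
```

Emit:
{"fn": "send_rows", "kwargs": {
  "deltas": [
    [[0,0,-0.025],0],
    [[0,0,-0.06],0],
    [[0.03,0,-0.0625],0],
    [[0.075,0,-0.0625],0],
    [[0.122,0,-0.0625],0.05]
  ]
}}

```text
clock: 12.15
tool_pos: [0.7519, -0.0594, 0.1524]
orientation: [-179.9, -0.0, -55.7]
force: [0.4, -0.1, 0.0]
opening: 0.0875
gripper_force: 0.0
```

Emit:
{"fn": "send_rows", "kwargs": {
  "deltas": [
    [[0,0,0],0.075],
    [[0,0,0],0.15],
    [[0,0,0],0.225],
    [[0,0,0],0.3],
    [[0,0,0],0.375]
  ]
}}

```text
clock: 12.57
tool_pos: [0.751, -0.06, 0.1504]
orientation: [180.0, -0.0, -90.1]
force: [0.4, 0.2, -1.0]
opening: 0.0876
gripper_force: 0.0
```

Emit:
{"fn": "send_rows", "kwargs": {
  "deltas": [
    [[0,0,0],0.075],
    [[0,0,0],0.15],
    [[0,0,0],0.225],
    [[0,0,0],0.3],
    [[0,0,0],0.375]
  ]
}}

```text
clock: 12.98
tool_pos: [0.751, -0.0598, 0.1505]
orientation: [180.0, -0.0, -123.8]
force: [0.3, 0.1, 0.2]
opening: 0.0876
gripper_force: 0.0
```

Emit:
{"fn": "send_rows", "kwargs": {
  "deltas": [
    [[0,0,0],0.075],
    [[0,0,0],0.15],
    [[0,0,0],0.2],
    [[0,0,0],0.2],
    [[0,0,0],0.2]
  ]
}}

```text
clock: 13.4
tool_pos: [0.751, -0.0598, 0.1505]
orientation: [180.0, -0.0, -141.3]
force: [-0.2, 0.1, -0.6]
opening: 0.0878
gripper_force: 0.0
```

```bash
python3 - <<'E'
from h import *
P=[.6031,.1252,128.47]
go(w(P,np.array([-.238,0,.084])),-141.5)
p=ctrl.snapshot("top"); m=[(b["conf"],np.array(b["xy"])*[640,400]) for b in ctrl.boxes_of(p,"spoon")[:2]]; print(m,[onz(p,b[1],.01).round(3) for b in m])
for b in ctrl.cut_out(p,"spoon")[:1]:
    v,u=np.nonzero(b["pixels"]); print([onz(p,(u[i],v[i]),.005).round(3)[:2] for i in(v.argmin(),v.argmax(),u.argmin(),u.argmax())])
print("rear finger",w(P,np.array([-.303,0,0])))
E
```

```text
shift [ 0.0009 -0.0015  0.0832] turn 0.0023 rows 1.6 | at [ 0.751  -0.0598  0.1505] [ 180.    -0.  -141.3] F [-0.2  0.1 -0.6] t 13.4 op 0.0878
[(0.77, array([395.072, 106.8  ]))] [array([ 0.734, -0.165,  0.01 ])]
[array([ 0.822, -0.157]), array([ 0.655, -0.163]), array([ 0.806, -0.133]), array([ 0.807, -0.181])]
rear finger [ 0.79159775 -0.112029    0.        ]
```

Emit:
{"fn": "send_rows", "kwargs": {
  "deltas": [
    [[0.001,0,0.015],0.002],
    [[0.001,0,0.035],0.002],
    [[0.001,0,0.055],0.002],
    [[0.001,0,0.075],0.002],
    [[0.001,0,0.083],0.002]
  ]
}}

```text
clock: 13.97
tool_pos: [0.7488, -0.0604, 0.0807]
orientation: [179.9, -0.2, -141.6]
force: [-0.5, 0.3, -0.2]
opening: 0.0879
gripper_force: 0.0
```

```bash
python3 - <<'E'
from h import *
P=[.6031,.1252,128.47]
go(w(P,np.array([-.2279,0,.084])),-141.5)
go(w(P,np.array([-.145,0,.084])),-141.5)
E
```

```text
shift [-0.0017  0.01   -0.0042] turn -0.0013 rows 0.2 | at [ 0.7488 -0.0604  0.0807] [ 179.86   -0.18 -141.62] F [-0.5  0.3 -0.2] t 13.97 op 0.0879
shift [-0.0015  0.1137 -0.0039] turn -0.0013 rows 2.2 | at [ 0.7488 -0.0604  0.0807] [ 179.86   -0.18 -141.62] F [-0.5  0.3 -0.2] t 13.97 op 0.0879
```

Emit:
{"fn": "send_rows", "kwargs": {
  "deltas": [
    [[0,0.005,0],0],
    [[0,0.01,0],0],
    [[0,0.016,0],0],
    [[0,0.021,0],0],
    [[0,0.026,0],0]
  ]
}}

```text
clock: 14.38
tool_pos: [0.7382, -0.0437, 0.0858]
orientation: [-179.9, 0.1, -141.6]
force: [3.0, -1.7, 1.7]
opening: 0.0875
gripper_force: 1.8
```

Emit:
{"fn": "send_rows", "kwargs": {
  "deltas": [
    [[0,0.005,0],0],
    [[0,0.01,0],0],
    [[0,0.015,0],0],
    [[0,0.02,0],0],
    [[0,0.025,0],0]
  ]
}}

```text
clock: 14.8
tool_pos: [0.7253, -0.0281, 0.0848]
orientation: [-180.0, 0.0, -141.6]
force: [2.9, -2.9, 3.7]
opening: 0.0874
gripper_force: 2.7
```

```bash
cat >> h.py <<'E'
P=[.6031,.1252,128.47]
def st():
    o=ctrl.get_obs(); R=Rt.from_euler("z",-P[2],degrees=True)
    print("press-frame tcp",R.apply(o["tool_pos"]-[P[0],P[1],0]).round(4),"F",R.apply(o["force"]).round(1),"op",round(o["opening"],4),"t",round(o["clock"],2))
E
python3 -c "
from h import *
st()"
```

```text
press-frame tcp [-0.196  -0.0003  0.0848] F [-4.1 -0.5  3.7] op 0.0874 t 14.8
```

Emit:
{"fn": "send_rows", "kwargs": {
  "deltas": [
    [[0,0.005,0],0],
    [[0,0.01,0],0],
    [[0,0.015,0],0],
    [[0,0.02,0],0],
    [[0,0.03,0],0]
  ]
}}

```text
clock: 15.22
tool_pos: [0.7113, -0.0098, 0.0853]
orientation: [-179.9, 0.1, -141.6]
force: [4.1, -5.4, 8.7]
opening: 0.0878
gripper_force: 4.2
```

Emit:
{"fn": "send_rows", "kwargs": {
  "deltas": [
    [[0,0.002,0],0],
    [[0,0.004,0],0],
    [[0,0.006,0],0],
    [[0,0.008,0],0],
    [[0,0.01,0],0]
  ]
}}

```text
clock: 15.63
tool_pos: [0.7058, -0.0033, 0.0849]
orientation: [-179.9, 0.1, -141.6]
force: [3.9, -3.5, 6.1]
opening: 0.0878
gripper_force: 3.5
```

```bash
python3 -c "
from h import *
st()"
```

```text
press-frame tcp [-0.1645 -0.0005  0.0849] F [-5.2 -0.9  6.1] op 0.0878 t 15.63
```

Emit:
{"fn": "send_rows", "kwargs": {
  "deltas": [
    [[0,0.002,0],0],
    [[0,0.004,0],0],
    [[0,0.006,0],0],
    [[0,0.008,0],0],
    [[0,0.008,0],0]
  ]
}}

```text
clock: 16.05
tool_pos: [0.7022, 0.001, 0.085]
orientation: [-179.9, 0.1, -141.6]
force: [5.8, -8.2, 4.8]
opening: 0.0876
gripper_force: 5.2
```

Emit:
{"fn": "send_rows", "kwargs": {
  "deltas": [
    [[0,0.002,0],0],
    [[0,0.003,0],0],
    [[0,0.004,0],0],
    [[0,0.005,0],0],
    [[0,0.006,0],0]
  ]
}}

```text
clock: 16.47
tool_pos: [0.6994, 0.0045, 0.085]
orientation: [-179.9, 0.1, -141.6]
force: [7.3, -8.7, 5.8]
opening: 0.0878
gripper_force: 5.9
```

```bash
python3 -c "
from h import *
st()"
```

```text
press-frame tcp [-0.1544 -0.0003  0.085 ] F [-11.3  -0.3   5.8] op 0.0878 t 16.47
```

Emit:
{"fn": "send_rows", "kwargs": {
  "deltas": [
    [[0,0.001,0],0],
    [[0,0.002,0],0],
    [[0,0.003,0],0],
    [[0,0.004,0],0],
    [[0,0.005,0],0]
  ]
}}

```text
clock: 16.88
tool_pos: [0.6969, 0.0077, 0.085]
orientation: [-179.9, 0.1, -141.6]
force: [6.4, -8.6, 4.9]
opening: 0.0876
gripper_force: 6.0
```

Emit:
{"fn": "send_rows", "kwargs": {
  "deltas": [
    [[0,0.001,0],0],
    [[0,0.002,0],0],
    [[0,0.003,0],0],
    [[0,0.004,0],0],
    [[0,0.004,0],0]
  ]
}}

```text
clock: 17.3
tool_pos: [0.6948, 0.0103, 0.085]
orientation: [-179.9, 0.1, -141.6]
force: [5.8, -9.1, 5.5]
opening: 0.0878
gripper_force: 5.6
```

```bash
python3 -c "
from h import *
st()"
```

```text
press-frame tcp [-0.147  -0.0004  0.085 ] F [-10.7   1.2   5.5] op 0.0878 t 17.3
```

Emit:
{"fn": "send_rows", "kwargs": {
  "deltas": [
    [[0,0.001,0],0],
    [[0,0.002,0],0],
    [[0,0.0025,0],0],
    [[0,0.0025,0],0],
    [[0,0.0025,0],0]
  ]
}}

```text
clock: 17.72
tool_pos: [0.694, 0.0113, 0.0851]
orientation: [-179.8, 0.1, -141.6]
force: [7.5, -11.0, 4.8]
opening: 0.0873
gripper_force: 7.1
```

Emit:
{"fn": "send_rows", "kwargs": {
  "deltas": [
    [[0,0.001,0],0],
    [[0,0.002,0],0],
    [[0,0.0025,0],0],
    [[0,0.0025,0],0],
    [[0,0.0025,0],0]
  ]
}}

```text
clock: 18.13
tool_pos: [0.6931, 0.0113, 0.0852]
orientation: [-179.8, 0.0, -141.6]
force: [10.0, -18.9, 2.5]
opening: 0.0872
gripper_force: 10.8
```

```bash
python3 -c "
from h import *
st()"
```

```text
press-frame tcp [-0.1451  0.0004  0.0852] F [-21.    3.9   2.5] op 0.0872 t 18.13
```

Emit:
{"fn": "send_rows", "kwargs": {
  "deltas": [
    [[0,0.0005,0],0],
    [[0,0.001,0],0],
    [[0,0.001,0],0],
    [[0,0.001,0],0],
    [[0,0.001,0],0]
  ]
}}

```text
clock: 18.55
tool_pos: [0.693, 0.0114, 0.0853]
orientation: [-179.7, 0.0, -141.6]
force: [11.7, -22.0, 3.2]
opening: 0.0876
gripper_force: 12.4
```

```bash
python3 - <<'E'
from h import *
st()
q=ctrl.snapshot("side"); save(q,"s7.png")
for b in ctrl.boxes_of(q,"plate_tab")[:3]: print("tab px",b["conf"],np.array(b["xy"])*[640,400])
for dx in(-.01,-.005,0): print(dx,proj(q,[w(P,np.array([.069+dx-.127,0,.054]))]).round(1))
E
```

```text
press-frame tcp [-0.145   0.0004  0.0853] F [-24.5   4.5   3.2] op 0.0876 t 18.55
tab px 0.93 [271.104 262.6  ]
-0.01 [[260.4 260.6]]
-0.005 [[262.5 260.8]]
0 [[264.6 261. ]]
```

Emit:
{"fn": "send_rows", "kwargs": {
  "deltas": [
    [[0,-0.005,0],0],
    [[0,-0.015,0],0],
    [[0,-0.03,0],0],
    [[0,-0.045,0],0],
    [[0,-0.06,0],0]
  ]
}}

```text
clock: 19.07
tool_pos: [0.7209, -0.0231, 0.0835]
orientation: [180.0, -0.0, -141.6]
force: [0.8, -0.9, -0.4]
opening: 0.088
gripper_force: 0.0
```

Emit:
{"fn": "send_rows", "kwargs": {
  "deltas": [
    [[0,0,-0.03],0],
    [[0,0,-0.07],0],
    [[0,0,-0.11],0],
    [[0,0,-0.15],0],
    [[0,0,-0.165],0]
  ],
  "gripper": 0
}}

```text
clock: 19.48
tool_pos: [0.7227, -0.0232, 0.2215]
orientation: [-179.8, 0.3, -141.6]
force: [0.9, 0.3, 0.8]
opening: 0.0594
gripper_force: 0.0
```

Emit:
{"fn": "send_rows", "kwargs": {
  "deltas": [
    [[0.03,0,0],0],
    [[0.06,0,0],0],
    [[0.09,0,0],0],
    [[0.12,0,0],0],
    [[0.148,0,0],0]
  ]
}}

```text
clock: 19.9
tool_pos: [0.6269, -0.0972, 0.2159]
orientation: [180.0, -0.0, -141.6]
force: [-0.1, 0.5, 0.0]
opening: 0.0269
gripper_force: 0.0
```

```bash
python3 - <<'E'
from h import *
st(); go(w(P,np.array([.010,.118,.216])),-141.5)
q=ctrl.snapshot("side")
for b in ctrl.boxes_of(q,"lock_pad")[:2]: print("pad px",b["conf"],np.array(b["xy"])*[640,400])
print(proj(q,[w(P,np.array([.01,.118,.114]))]))
for b in ctrl.boxes_of(q,"plate_tab")[:3]: print("tab px",b["conf"],np.array(b["xy"])*[640,400])
p=ctrl.snapshot("top")
for b in ctrl.boxes_of(p,"lock_pad")[:2]: print("pad top px",b["conf"],np.array(b["xy"])*[640,400],onz(p,np.array(b["xy"])*[640,400],.114))
print(proj(p,[w(P,np.array([.01,.118,.114]))]))
E
```

```text
press-frame tcp [-0.1889  0.1197  0.2159] F [ 0.5 -0.2  0. ] op 0.0269 t 19.9
shift [-0.0016  0.2487  0.    ] turn -0.0016 rows 4.8 | at [ 0.6269 -0.0972  0.2159] [ 1.7997e+02 -1.0000e-02 -1.4165e+02] F [-0.1  0.5  0. ] t 19.9 op 0.0269
pad px 0.5 [334.976 200.68 ]
pad px 0.46 [266.368 263.32 ]
[[301.45713461 211.89507565]]
tab px 0.83 [299.52 152.32]
tab px 0.82 [267.712 262.88 ]
[[318.17606578 175.48771141]]
```

Emit:
{"fn": "send_rows", "kwargs": {
  "deltas": [
    [[0,0.045,0],0],
    [[-0.001,0.095,0],0],
    [[-0.0015,0.145,0],0],
    [[-0.0015,0.195,0],0],
    [[-0.0015,0.2485,0],0]
  ]
}}

```text
clock: 20.57
tool_pos: [0.5057, 0.0614, 0.2159]
orientation: [-180.0, -0.0, -141.6]
force: [0.2, 1.5, 0.1]
opening: 0.0002
gripper_force: 0.0
```

Emit:
{"fn": "send_rows", "kwargs": {
  "deltas": [
    [[0,0,0],0],
    [[0,0,0.01],0],
    [[0,0,0.02],0],
    [[0,0,0.03],0],
    [[0,0,0.038],0]
  ]
}}

```text
clock: 20.98
tool_pos: [0.5063, 0.0588, 0.184]
orientation: [180.0, -0.1, -141.7]
force: [-0.2, 1.1, -0.2]
opening: 0.0005
gripper_force: 0.0
```

Emit:
{"fn": "send_rows", "kwargs": {
  "deltas": [
    [[0,0,0.003],0],
    [[0,0,0.006],0],
    [[0,0,0.009],0],
    [[0,0,0.012],0],
    [[0,0,0.014],0]
  ]
}}

```text
clock: 21.4
tool_pos: [0.5062, 0.0591, 0.1746]
orientation: [-180.0, 0.0, -141.7]
force: [0.0, -2.3, 3.4]
opening: 0.0005
gripper_force: 1.6
```

```bash
python3 -c "
from h import *
st()"
```

```text
press-frame tcp [0.0086 0.117  0.1746] F [-1.8  1.4  3.4] op 0.0005 t 21.4
```

Emit:
{"fn": "send_rows", "kwargs": {
  "deltas": [
    [[0,0,0.002],0],
    [[0,0,0.004],0],
    [[0,0,0.006],0],
    [[0,0,0.007],0],
    [[0,0,0.007],0]
  ]
}}

```text
clock: 21.82
tool_pos: [0.5062, 0.0598, 0.1689]
orientation: [-180.0, 0.0, -141.6]
force: [-0.2, -1.3, 2.1]
opening: 0.0007
gripper_force: 0.5
```

Emit:
{"fn": "send_rows", "kwargs": {
  "deltas": [
    [[0,0,0.001],0],
    [[0,0,0.002],0],
    [[0,0,0.003],0],
    [[0,0,0.004],0],
    [[0,0,0.004],0]
  ]
}}

```text
clock: 22.23
tool_pos: [0.5062, 0.0598, 0.1659]
orientation: [-180.0, 0.0, -141.6]
force: [-0.3, -0.6, 3.6]
opening: 0.0002
gripper_force: 1.8
```

```bash
python3 -c "
from h import *
st()"
```

```text
press-frame tcp [0.0091 0.1166 0.1659] F [-0.3  0.6  3.6] op 0.0002 t 22.23
```

Emit:
{"fn": "send_rows", "kwargs": {
  "deltas": [
    [[0,0,0.001],0],
    [[0,0,0.002],0],
    [[0,0,0.002],0],
    [[0,0,0.002],0],
    [[0,0,0.002],0]
  ]
}}

```text
clock: 22.65
tool_pos: [0.5062, 0.0597, 0.1657]
orientation: [-180.0, 0.1, -141.6]
force: [-6.2, -0.0, 17.8]
opening: 0.0006
gripper_force: 9.2
```

Emit:
{"fn": "send_rows", "kwargs": {
  "deltas": [
    [[0,0,-0.01],0],
    [[0,0,-0.03],0],
    [[0,0,-0.06],0],
    [[0,0,-0.08],0],
    [[0,0,-0.08],0]
  ]
}}

```text
clock: 23.07
tool_pos: [0.5074, 0.0602, 0.2314]
orientation: [-179.9, 0.3, -141.6]
force: [1.1, -0.2, 0.1]
opening: 0.0003
gripper_force: 0.0
```

Emit:
{"fn": "send_rows", "kwargs": {
  "deltas": [
    [[0,0,0],0],
    [[0,0,0],0],
    [[0,0,0],0],
    [[0,0,0],0],
    [[0,0,0],0]
  ]
}}

```text
clock: 23.48
tool_pos: [0.5057, 0.0595, 0.2274]
orientation: [180.0, -0.1, -141.6]
force: [0.0, 0.5, -0.5]
opening: 0.0003
gripper_force: 0.0
```

```bash
python3 -c "
from h import *
st(); print(ctrl.close_job())"
```

```text
press-frame tcp [0.0091 0.1171 0.2274] F [ 0.4 -0.3 -0.5] op 0.0003 t 23.48
the job is handed in; nothing more can be done
None
```

I handed the job in at 23.5 s with the plate pushed to a solid stop at about 24 N and the lock pad pressed down to its stop (about 14 mm); I read both from force and position, and no verdict came back. The plate drooped about 25° in the grip and was levelled on the apron. The tool can't be tilted by this interface, so I released the tab partway in and pushed it the rest of the way with the back of an open finger.

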